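Make up the wound kit and the vaccination kit

TASK

Make up two kits for the clinic table: the artery clamp and the small steel bowl go into the rectangular tray, the syringe and the small vial into the round tray. In the trays the clamp and syringe lie flat on the floor and the bowl and vial stand upright, and nothing you put in may touch anything else in its tray. Leave the pot and the box already in the trays, the large vial and the white tub where they are.

Things in the scene. Friction and masses are not known exactly. Their poses are not given: they have to be found in the camera images.
- clamp: artery clamp (steel, scissor-like, closed and rigid), lying flat on the table, 134 mm long, 8 mm thick; two finger rings side by side at one end (55 mm wide over the rings), slim jaws at the other. Origin: centre of its box-lock (the 12 mm wide, 18 mm long block near its centre of mass, the place to grip), at mid-thickness, 4 mm above what it lies on. x runs along it to the jaw tips (at +65 mm; the rings end at -69 mm), z is up
- syringe: capped plastic syringe lying on the table, 128 mm long, clear barrel 16 mm in diameter, orange needle cap at one end, thumb plate at the other. Origin: on the barrel's axis near its middle (the place to grip; barrel from -32 to +40 mm), 8 mm above what it lies on. x runs along it to the cap (cap tip at +66 mm, thumb plate at -62 mm); a finger flange 28 mm wide across y and 16 mm high at x = -33 mm keeps it from rolling
- bowl: small open steel bowl, straight cup shape, 50 mm across the rim, 38 mm high, 2 mm wall. Origin: centre of its underside, z up
- small_vial: the small glass vial, standing, body 26 mm in diameter and 40 mm high, aluminium cap 20 mm wide above it, 52 mm high in all. Origin: centre of its underside, z up
- large_vial: the large glass vial, same form as the small one, 48 mm in diameter, 75 mm high; not needed, must stay where it is. Origin: centre of its underside, z up
- tub: white plastic tub with screw lid, 46 mm in diameter, 56 mm high; not needed, must stay where it is. Origin: centre of its underside, z up
- long_tray: rectangular steel tray, fixed to the table, inside 240 mm (along its x) by 160 mm (along its y), wall 3 mm thick, floor 3 mm thick, rim 18 mm above the table. Origin: centre of its underside, on the table. May lie at any yaw
- round_tray: round steel tray, fixed to the table, 204 mm inside diameter, wall 3 mm thick, floor 3 mm thick, rim 18 mm above the table. Origin: centre of its underside, on the table
- steel_pot: round steel pot with lid and small black knob, 46 mm in diameter, 42 mm high, already standing loose in the rectangular tray towards one corner. Origin: centre of its underside, z up
- swab_box: small square box with a grey lid, 39 by 39 mm, 30 mm high, already standing loose in the round tray, off its centre. Origin: centre of its underside, x and y along its sides
Not all that is in view belongs to the job. There is more than one size of the syringe; the one meant has the size given above.

How it is judged (in metres and radians):
At the end, for the whole second after the job is handed in: Clamp (flat) and bowl (upright) rest on the rectangular tray's floor, syringe (flat) and small vial (upright) on the round tray's, within 4 mm of the floor and 7 degrees, at rest, touching nothing else in their tray; pot, box, large vial and tub within 12 mm of their starts (x of clamp in the frame of long_tray between -0.12 and 0.12 m and y of clamp in the frame of long_tray between -0.08 and 0.08 m and z of clamp in the frame of long_tray below 0.011 m and x of bowl in the frame of long_tray between -0.12 and 0.12 m and y of bowl in the frame of long_tray between -0.08 and 0.08 m and z of bowl in the frame of long_tray below 0.007 m and horizontal distance between each of syringe, small_vial and round_tray below 0.1 m and z of syringe in the frame of round_tray below 0.015 m and z of small_vial in the frame of round_tray below 0.007 m and angle between the z axis of clamp and the z axis of long_tray, either way round below 0.12 rad and angle between the x axis of syringe and the z axis of round_tray, either way round above 1.45 rad and angle between each of bowl, small_vial's own z axis and vertical below 0.12 rad and contact force between clamp and bowl below 0.05 N and contact force between each of clamp, bowl and steel_pot below 0.05 N and contact force between syringe and small_vial below 0.05 N and contact force between each of syringe, small_vial and swab_box below 0.05 N and linear speed of each of clamp, syringe, bowl, small_vial below 0.02 m/s and distance of each of steel_pot, swab_box, large_vial, tub from where it was at the start of the episode below 0.012 m).
It fails at once if the lidded steel pot is shifted by more than 12 mm or tipped (distance of steel_pot from where it was at the start of the episode above 0.012 m or angle between steel_pot's own z axis and vertical above 0.4 rad).
It fails at once if the swab box is shifted by more than 12 mm or tipped (distance of swab_box from where it was at the start of the episode above 0.012 m or angle between swab_box's own z axis and vertical above 0.4 rad).
It fails at once if the large vial is shifted by more than 12 mm or tipped (distance of large_vial from where it was at the start of the episode above 0.012 m or angle between large_vial's own z axis and vertical above 0.4 rad).
It fails at once if the white tub is shifted by more than 12 mm or tipped (distance of tub from where it was at the start of the episode above 0.012 m or angle between tub's own z axis and vertical above 0.4 rad).
It also fails if it takes over 109 s, if anything falls off the work surface, if the arm or the gripper's body presses on something with over 40 N, if the wrist force passes 120 N, or if a joint passes its speed limit or range.

ROBOT

A 6-joint arm with a two-finger parallel gripper is mounted at the origin on the work surface. World frame = base frame: x ahead of the robot, y to its left, z up, the work surface at z = 0. Lengths are in m, angles in degrees, forces in N, time in s.
With the tool pointing down it reaches from about 0.3 to 0.75 m from the base axis. Payload 8.5 kg.
Tool frame: the origin (TCP) lies on the centre line of the jaws, within the pads' length; the fingertips stand env.tcp_to_tips ahead of it and the grasp point (between the pads) lies 8 mm behind it (env.tcp_to_tips is the distance from the TCP to the fingertips, in m); z points along the fingers, y is the direction in which the jaws open and shut (so a half turn about z gives the same grasp; the last joint's range is limited). The gripper opens to 85 mm and grips with 20 to 120 N. Pads are 22 mm wide; open, the fingers measure 114 mm over their backs; the gripper's body (76 mm by 85 mm) begins 54 mm behind the grasp point. The pads swing forward as they close: fully open they stand 13 mm farther back than shut.
Start: joints at [-82.867, 21.807, 74.336, -0, 83.858, -12.336], TCP at [0.183, -0.519, 0.242] pointing down, gripper open.
Joint ranges: [-178.18, 178.18], [-50.72, 133.34], [12.68, 142.11], [-81.47, 261.47], [9.98, 163.14], [-165.26, 165.26]. Speed limits (degrees/s): [136.94, 136.94, 180, 180, 180, 180].

INTERFACE

Orientations are given as a 3x3 rotation matrix whose columns are the frame's x, y, z axes.
In Python, from rig import env gives the robot as it stands. The module is installed in compiled form; this text tells all that it offers.
- The arm moves only by the tool carry_out, never from a script. Its argument "rows" is a list of rows, each an object of numbers: "tx", "ty", "tz": the shift along the tool's x, y, z in cm; "yaw": the turn about the tool's z in rad. In form: [{"tx": .., "ty": .., "tz": .., "yaw": ..}, ...]. A call has 1 to 12 rows; each row shifts and turns the pose as measured when the row begins, along the tool's axes as they then stand; what a row does not reach is not made up. A row lasts 1/10 s, in which the tool goes at most 50 mm and 8.59 degrees, less where a joint would pass 70% of its speed; a pose out of reach is approached as far as the arm can. A call is refused whole if a number of a shift passes 5 or a number of a turn 0.15, either way. A call with a gripper value outside its range is refused whole. "jaw" is the closure, from -1 (fully open) to 1 (shut), set as the call begins (left out, the last holds). The fingers move at their own pace and stop on an object; "squeeze" is the grip in N (left out, the last holds). Time passes only in rows, so rows that do not move let the fingers close. It gives the time, the measured TCP pose, the force and the opening at its end, in the units of the state.
- env.observe(): the state, without advancing time (a new reading comes with each control period).
- env.get_image(name): name is "scene" or "top"; returns the picture (420x560x3 uint8, red, green, blue); there is no depth.
- env.camera_params(name): a dict with "vertical_fov" (degrees; the focal length in pixels is half the picture's height over the tangent of half this angle, whatever the lens; pixels are square), "cx", "cy" (the principal point, pixels), "view" (4x4, takes a point from world to camera coordinates). Camera axes: x right, y up, looking along -z (the intrinsics and any distortion apply to the point x, -y, -z); pixel columns grow to the right and rows downward; lengths in m; the calibration is good to about 2 mm. A picture is of the moment at which its call begins. camera_params takes no time and is no camera call.
- env.close_job(): hands the job in, once; it reports no verdict.
The state is a dict: "time_s": time; "q": joint angles; "qvel": joint speeds; "joint_efforts": joint torques, N m; "position": TCP position; "tool_rot": TCP orientation; "ft_force": force on the tool from outside, world axes, zero at the start; "wrist_torque": the same for the moment, N m; "grip_width": finger opening in m.
Only numpy, scipy, OpenCV 4.12 (cv2) and the standard library are available. Lean on these libraries where they do the work, as an engineer would, in place of code of your own. Each camera call takes 0.05 s, during which the arm holds its last target. There are 200 camera calls.

## Working session

There is one attempt and no reset: what is moved stays moved. The work goes in short steps, Python scripts to look and compute and a tool call to move; the robot and the scene stay as the last step left them, time stands still between calls to the robot, and variables do not carry over. Pictures are saved under pics/ and viewed, about 12 in all and at most 16, crops included, and the job is handed in when it is done.

Besides the shell and the picture viewer there is one more tool, called by a JSON object that holds its "fn" and its "kwargs". carry_out: Moves the arm, as the interface text tells. Its arguments: {"type":"object","properties":{"rows":{"type":"array","items":{"type":"object","properties":{"tx":{"type":"number"},"ty":{"type":"number"},"tz":{"type":"number"},"yaw":{"type":"number"}}}},"jaw":{"type":"number"},"squeeze":{"type":"number"}},"required":["rows"]}

```bash
ls; mkdir -p pics
python3 - <<'E'
from rig import env
import cv2
for n in("scene","top"):
    cv2.imwrite(f"pics/{n}0.png",cv2.resize(env.get_image(n)[:,:,::-1],(800,600),interpolation=cv2.INTER_CUBIC))
    print(n,env.camera_params(n))
print(env.observe(),env.tcp_to_tips)
E
```

```text
pics
scene {'vertical_fov': 56.566867945311124, 'cx': 278.4940267142221, 'cy': 214.16775574106893, 'view': array([[-0.19941196,  0.9797629 , -0.01730692,  0.09037782],
       [-0.71484359, -0.13336701,  0.68644874,  0.36096943],
       [ 0.67024884,  0.14925783,  0.72697221, -1.27901942],
       [ 0.        ,  0.        ,  0.        ,  1.        ]])}
top {'vertical_fov': 47.83226038020631, 'cx': 275.3559962810078, 'cy': 208.57228203939275, 'view': array([[-0.01200779, -0.99989453, -0.00817006,  0.02750986],
       [ 0.9869254 , -0.01316461,  0.16063922, -0.56341807],
       [-0.16072983, -0.00613432,  0.98697938, -1.28783802],
       [ 0.        ,  0.        ,  0.        ,  1.        ]])}
{'time_s': 0.1, 'q': array([-8.28670779e+01,  2.18366078e+01,  7.43783999e+01, -1.51870806e-04,
        8.38583840e+01, -1.23353304e+01]), 'qvel': array([-0.07519061, -0.05765885, -0.12003909, -0.05546407,  0.02271733,
       -0.00889621]), 'joint_efforts': array([ 3.36839134e-03, -4.49222839e+01, -2.31655240e+01, -1.96618807e-04,
        3.66001455e-03,  2.67292322e-07]), 'position': array([ 0.18327662, -0.5183055 ,  0.24179024]), 'tool_rot': array([[ 9.42826235e-01,  3.33284659e-01, -1.61669803e-04],
       [ 3.33284588e-01, -9.42825418e-01,  1.27068594e-03],
       [ 2.71073731e-04, -1.25191809e-03, -9.99999180e-01]]), 'ft_force': array([ 0.47720215, -0.25853316, -0.36486727]), 'wrist_torque': array([ 0.029995  , -0.02396527, -0.01844291]), 'grip_width': 0.0853408888091008} 0.011
```

View pics/top0.png

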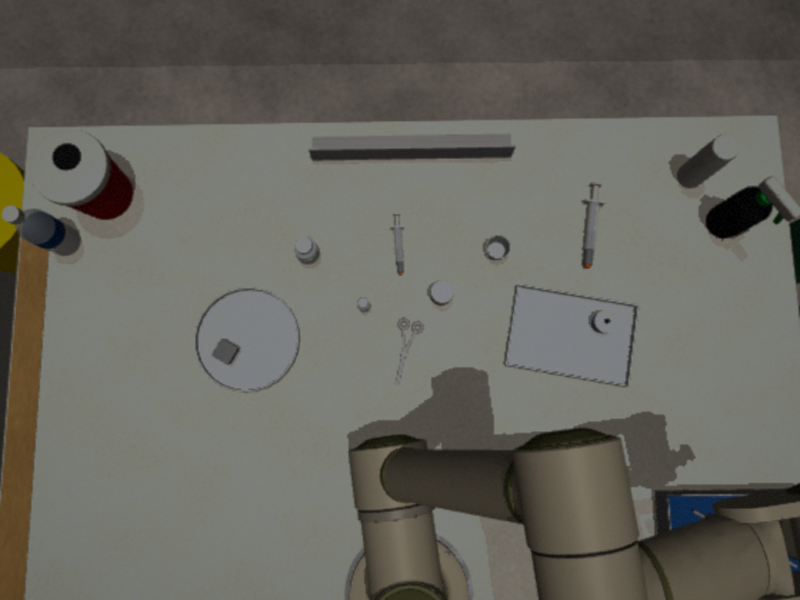

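View pics/scene0.png

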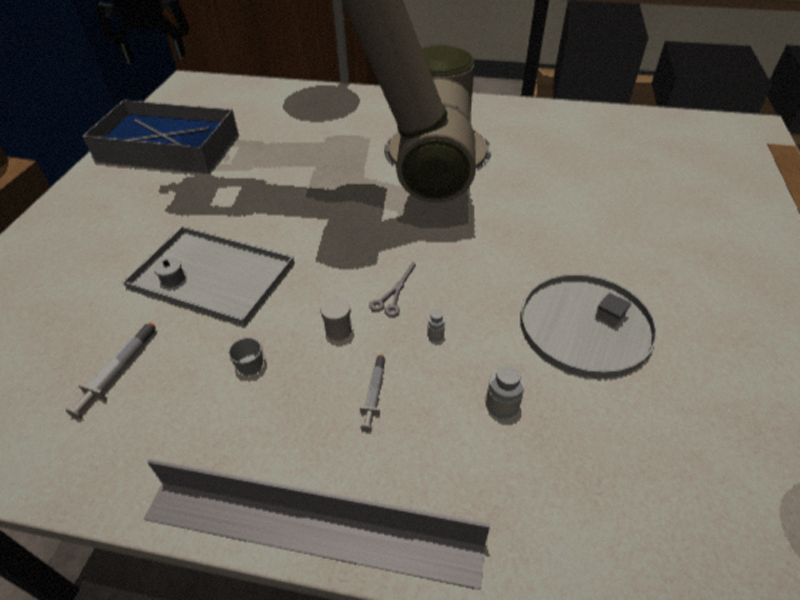

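Candidates (800-px top picture): syringes at (400,245), about 62 px ≈ 128 mm (the one wanted), and (590,225), about 170 mm (too big). Vials at (363,304), small (wanted), and (306,250), large. White tub at (441,292). Open bowl at (496,248), not the lidded pot at (602,321). Clamp at (408,345). Next, close crops.

```bash
cat > h.py <<'E'
import numpy as np, cv2
from rig import env
def crop(n,x,y,w,h,s,out):
    im=env.get_image(n)[y:y+h,x:x+w,::-1]
    im=cv2.convertScaleAbs(im,alpha=1.4)
    cv2.imwrite(out,cv2.resize(im,None,fx=s,fy=s,interpolation=cv2.INTER_CUBIC))
def world(n,u,v,z=0):
    p=env.camera_params(n);V=p["view"];f=210/np.tan(np.radians(p["vertical_fov"]/2))
    d=V[:3,:3].T@np.array([(u-p["cx"])/f,-(v-p["cy"])/f,-1]); c=-V[:3,:3].T@V[:3,3]
    return (c+d*(z-c[2])/d[2])
def pix(n,X):
    p=env.camera_params(n);V=p["view"];f=210/np.tan(np.radians(p["vertical_fov"]/2))
    c=V[:3,:3]@np.asarray(X)+V[:3,3]
    return np.array([p["cx"]+f*c[0]/-c[2],p["cy"]-f*c[1]/-c[2]])
E
python3 -c "
from h import *
crop('top',135,145,190,140,4.2,'pics/a.png');crop('top',270,145,190,140,4.2,'pics/b.png')"
```

```text
(no output)
```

View pics/a.png

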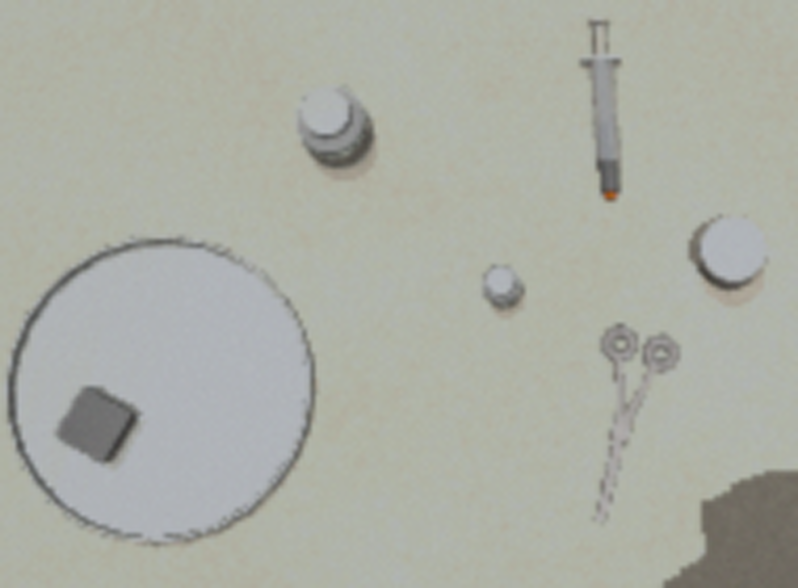

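View pics/b.png

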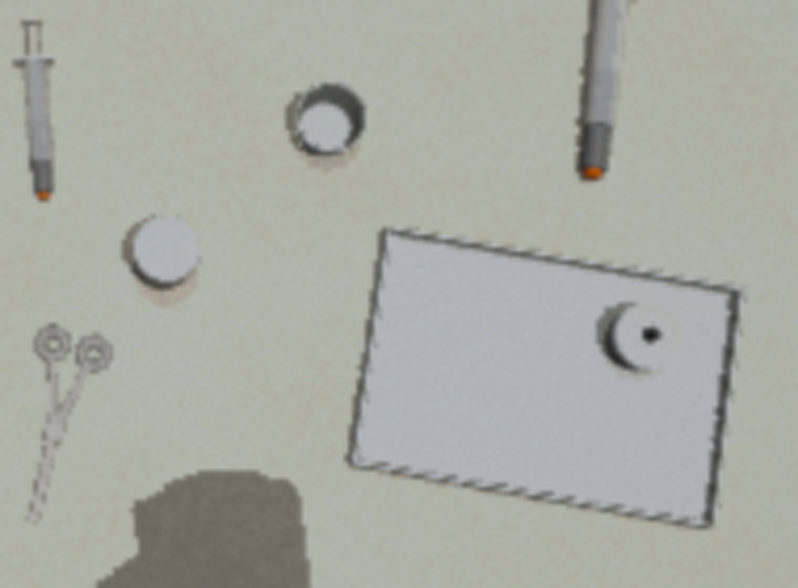

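Run:
```python
from h import *
P={'syr_plate':(0,598,21,.008),'syr_cap':(0,611,200,.008),'flange':(0,600,62,.008),'svial':(0,501,279,.052),'lvial':(0,326,112,.075),'tub':(0,732,250,.056),
'ring1':(0,620,343,.004),'ring2':(0,661,353,.004),'tip':(0,600,522,.004),'lock':(0,626,412,.004),'rtray':(0,163,391,.018),'box':(0,95,422,.03),'boxc1':(0,57,428,.03),'boxc2':(0,95,385,.03),
'bowl':(1,328,120,.038),'c1':(1,385,230,.018),'c2':(1,740,291,.018),'c3':(1,710,525,.018),'c4':(1,350,463,.018),'pot':(1,651,334,.048)}
R={}
for k,(b,u,v,z) in P.items():
    R[k]=world('top',(270 if b else 135)+(u+.5)/4.2-.5,145+(v+.5)/4.2-.5,z); print(k,R[k].round(4))
def L(a,b): d=R[b]-R[a]; print(a,b,np.hypot(*d[:2]).round(4),np.degrees(np.arctan2(d[1],d[0])).round(1))
L('syr_plate','syr_cap');L('c1','c2');L('c4','c3');L('c1','c4');L('c2','c3');L('ring1','ring2');L('ring1','tip');L('ring2','tip');L('boxc1','boxc2')
print('tray c',np.mean([R['c%d'%i] for i in(1,2,3,4)],0))
```

```text
syr_plate [0.7464 0.0136 0.008 ]
syr_cap [0.6179 0.0062 0.008 ]
flange [0.7166 0.0126 0.008 ]
svial [0.5565 0.0805 0.052 ]
lvial [0.6668 0.1951 0.075 ]
tub [ 0.5733 -0.0737  0.056 ]
ring1 [0.5184 0.0014 0.004 ]
ring2 [ 0.5111 -0.0267  0.004 ]
tip [0.3965 0.0167 0.004 ]
lock [ 0.4709 -0.002   0.004 ]
rtray [0.4879 0.3122 0.018 ]
box [0.4664 0.3548 0.03  ]
boxc1 [0.4627 0.3802 0.03  ]
boxc2 [0.4913 0.3555 0.03  ]
bowl [ 0.6649 -0.188   0.038 ]
c1 [ 0.5917 -0.2272  0.018 ]
c2 [ 0.5463 -0.467   0.018 ]
c3 [ 0.3884 -0.436   0.018 ]
c4 [ 0.4328 -0.1972  0.018 ]
pot [ 0.5138 -0.3954  0.048 ]
syr_plate syr_cap 0.1287 -176.7
c1 c2 0.244 -100.7
c4 c3 0.2429 -100.5
c1 c4 0.1618 169.3
c2 c3 0.1609 168.9
ring1 ring2 0.029 -104.6
ring1 tip 0.1229 172.8
ring2 tip 0.1226 159.3
boxc1 boxc2 0.0379 -40.8
tray c [ 0.4897996  -0.33184971  0.018     ]
```

Crops: the syringe is 128.7 mm by measurement, which confirms the choice. The clamp is at about (0.460, 0.001) with yaw 166°, the bowl at (0.665, -0.188) and the small vial at (0.557, 0.081). The round tray is centred at (0.488, 0.312) and the long tray at (0.490, -0.332), yaw 79.4°. Clamp first.

```bash
cat >> h.py <<'E'
def go(x,y,z,psi):
    s=env.observe();R=s["tool_rot"];p=s["position"]
    c=np.degrees(np.arctan2(R[1,0],R[0,0])); a=(c-psi+180)%360-180; r=np.radians(psi)
    X=np.array([np.cos(r),np.sin(r)]);Y=np.array([X[1],-X[0]]);d=np.array([x,y])-p[:2]
    print("pose",p.round(4),"psi %.1f q6 %.1f t %.1f"%(c,s["q"][5],s["time_s"]),"| yaw %.3f then tx %.2f ty %.2f tz %.2f"%(np.radians(a),100*d@X,100*d@Y,100*(p[2]-z)))
E
python3 -c "
from h import *
go(.46,.001,.12,-14)"
```

```text
pose [ 0.1833 -0.5184  0.2419] psi 19.5 q6 -12.3 t 0.2 | yaw 0.584 then tx 14.29 ty -57.09 tz 12.19
```

{"fn": "carry_out", "kwargs": {"rows": [{"yaw": 0.146}, {"yaw": 0.146}, {"yaw": 0.146}, {"yaw": 0.146}, {"tx": 1.1, "ty": -4.4}, {"tx": 1.1, "ty": -4.4}, {"tx": 1.1, "ty": -4.4}, {"tx": 1.1, "ty": -4.4}, {"tx": 1.1, "ty": -4.4}, {"tx": 1.1, "ty": -4.4}, {"tx": 1.1, "ty": -4.4}, {"tx": 1.1, "ty": -4.4}], "jaw": 0.0, "squeeze": 40}}

```text
validation failed for argument at $.ro...
```

```bash
python3 -c "
from h import *
go(.46,.001,.12,-14);print(env.observe()['grip_width'])"
```

```text
pose [ 0.1833 -0.5184  0.2419] psi 19.5 q6 -12.3 t 0.2 | yaw 0.584 then tx 14.29 ty -57.09 tz 12.19
0.08554983039910807
```

Every row probably needs all four keys.

{"fn": "carry_out", "kwargs": {"rows": [{"tx": 0, "ty": 0, "tz": 0, "yaw": 0.146}, {"tx": 0, "ty": 0, "tz": 0, "yaw": 0.146}, {"tx": 0, "ty": 0, "tz": 0, "yaw": 0.146}, {"tx": 0, "ty": 0, "tz": 0, "yaw": 0.146}, {"tx": 1.1, "ty": -4.4, "tz": 0, "yaw": 0}, {"tx": 1.1, "ty": -4.4, "tz": 0, "yaw": 0}, {"tx": 1.1, "ty": -4.4, "tz": 0, "yaw": 0}, {"tx": 1.1, "ty": -4.4, "tz": 0, "yaw": 0}, {"tx": 1.1, "ty": -4.4, "tz": 0, "yaw": 0}, {"tx": 1.1, "ty": -4.4, "tz": 0, "yaw": 0}, {"tx": 1.1, "ty": -4.4, "tz": 0, "yaw": 0}, {"tx": 1.1, "ty": -4.4, "tz": 0, "yaw": 0}], "jaw": 0.0, "squeeze": 40}}

```text
time_s: 1.4
position: [0.3634, -0.1939, 0.2401]
tool_rot: [[0.962, -0.271, -0.0], [-0.271, -0.962, 0.004], [-0.002, -0.004, -1.0]]
ft_force: [0.5, -0.4, 0.0]
grip_width: 0.0425
```

```bash
python3 -c "
from h import *
go(.46,.001,.12,-14);print(env.observe()['grip_width'])"
```

```text
pose [ 0.3634 -0.1939  0.2401] psi -15.7 q6 61.0 t 1.4 | yaw -0.030 then tx 4.66 ty -21.25 tz 12.01
0.04254420695426935
```

{"fn": "carry_out", "kwargs": {"rows": [{"tx": 0.9, "ty": -4.2, "tz": 0, "yaw": -0.03}, {"tx": 0.9, "ty": -4.2, "tz": 0, "yaw": 0}, {"tx": 0.9, "ty": -4.2, "tz": 2.5, "yaw": 0}, {"tx": 0.9, "ty": -4.2, "tz": 2.5, "yaw": 0}, {"tx": 0.9, "ty": -4.2, "tz": 2.5, "yaw": 0}, {"tx": 0, "ty": 0, "tz": 2.5, "yaw": 0}, {"tx": 0, "ty": 0, "tz": 2, "yaw": 0}, {"tx": 0, "ty": 0, "tz": 0, "yaw": 0}], "jaw": 0.0}}

```text
time_s: 2.2
position: [0.4625, 0.0105, 0.1193]
tool_rot: [[0.973, -0.232, 0.004], [-0.232, -0.973, 0.002], [0.004, -0.003, -1.0]]
ft_force: [-0.5, 0.6, 1.0]
grip_width: 0.0427
```

```bash
python3 -c "
from h import *
go(.46,.001,.016,-14)
crop('top',230,180,130,100,6,'pics/c.png')"
```

```text
pose [0.4625 0.0105 0.1193] psi -13.4 q6 89.8 t 2.2 | yaw 0.010 then tx -0.01 ty 0.98 tz 10.33
```

View pics/c.png

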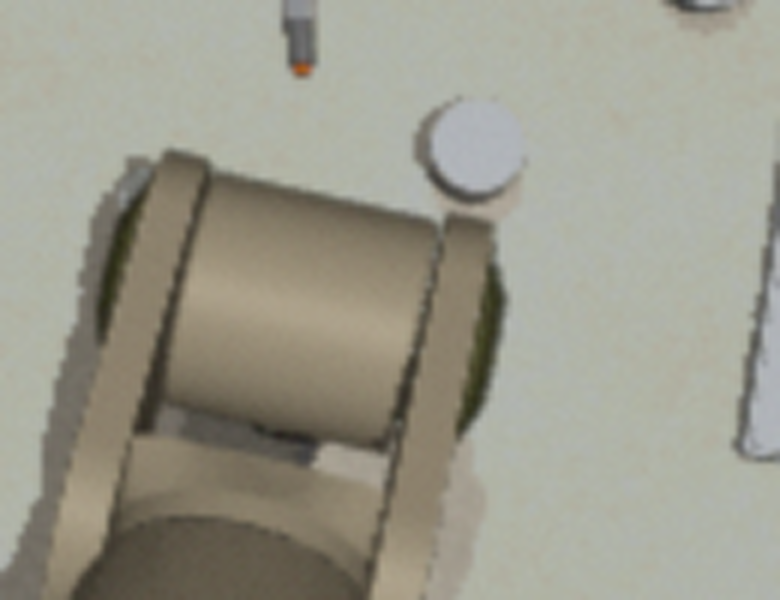

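The wrist hides the clamp in the top view, and the tub at (475,150) stays clear of the gripper. I'll descend on the measured pose.

{"fn": "carry_out", "kwargs": {"rows": [{"tx": 0, "ty": 1.0, "tz": 2, "yaw": 0.01}, {"tx": 0, "ty": 0, "tz": 3, "yaw": 0}, {"tx": 0, "ty": 0, "tz": 2.5, "yaw": 0}, {"tx": 0, "ty": 0, "tz": 1.5, "yaw": 0}, {"tx": 0, "ty": 0, "tz": 0.5, "yaw": 0}, {"tx": 0, "ty": 0, "tz": 0, "yaw": 0}]}}

```text
time_s: 2.85
position: [0.4667, -0.0034, 0.03]
tool_rot: [[0.969, -0.246, 0.021], [-0.246, -0.969, -0.003], [0.021, -0.002, -1.0]]
ft_force: [-0.2, 0.2, -0.1]
grip_width: 0.0428
```

```bash
python3 -c "
from h import *
go(.46,.001,.014,-14)
crop('scene',240,160,100,75,8,'pics/d.png')"
```

```text
pose [ 0.4667 -0.0034  0.03  ] psi -14.3 q6 89.0 t 2.9 | yaw -0.005 then tx -0.76 ty -0.27 tz 1.60
```

View pics/d.png

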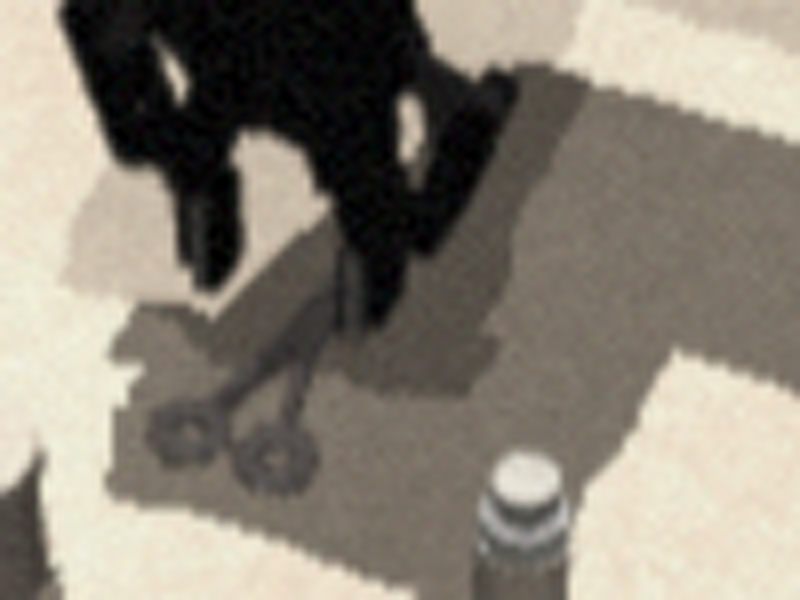

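The fingers straddle the clamp's box-lock at about (280,270) in the crop, and the rings are clear.

{"fn": "carry_out", "kwargs": {"rows": [{"tx": -0.8, "ty": -0.25, "tz": 0, "yaw": 0}, {"tx": 0, "ty": 0, "tz": 0.7, "yaw": 0}, {"tx": 0, "ty": 0, "tz": 0.6, "yaw": 0}, {"tx": 0, "ty": 0, "tz": 0.2, "yaw": 0}, {"tx": 0, "ty": 0, "tz": 0, "yaw": 0}]}}

```text
time_s: 3.4
position: [0.4608, 0.001, 0.0167]
tool_rot: [[0.969, -0.246, 0.027], [-0.246, -0.969, -0.004], [0.027, -0.002, -1.0]]
ft_force: [0.3, 0.2, 0.6]
grip_width: 0.0429
```

```bash
python3 -c "
from h import *
go(.46,.001,.014,-14)"
```

```text
pose [0.4608 0.001  0.0167] psi -14.3 q6 89.3 t 3.4 | yaw -0.005 then tx -0.08 ty 0.02 tz 0.27
```

{"fn": "carry_out", "kwargs": {"rows": [{"tx": 0, "ty": 0, "tz": 0.35, "yaw": 0}, {"tx": 0, "ty": 0, "tz": 0, "yaw": 0}]}}

```text
time_s: 3.6
position: [0.461, 0.0009, 0.0129]
tool_rot: [[0.969, -0.246, 0.027], [-0.246, -0.969, -0.004], [0.027, -0.002, -1.0]]
ft_force: [-0.1, 0.3, 0.4]
grip_width: 0.0425
```

{"fn": "carry_out", "kwargs": {"rows": [{"tx": 0, "ty": 0, "tz": 0, "yaw": 0}, {"tx": 0, "ty": 0, "tz": 0, "yaw": 0}, {"tx": 0, "ty": 0, "tz": 0, "yaw": 0}, {"tx": 0, "ty": 0, "tz": 0, "yaw": 0}], "jaw": 1, "squeeze": 50}}

```text
time_s: 4.0
position: [0.4612, 0.0009, 0.0131]
tool_rot: [[0.969, -0.246, 0.027], [-0.246, -0.969, -0.004], [0.027, -0.002, -1.0]]
ft_force: [0.4, -1.0, -0.9]
grip_width: 0.0102
```

{"fn": "carry_out", "kwargs": {"rows": [{"tx": 0, "ty": 0, "tz": -1, "yaw": 0}, {"tx": 0, "ty": 0, "tz": -3, "yaw": 0}, {"tx": 0, "ty": 0, "tz": -4, "yaw": 0}, {"tx": 0, "ty": 0, "tz": -3, "yaw": 0}, {"tx": 0, "ty": 0, "tz": 0, "yaw": 0}]}}

```text
time_s: 4.5
position: [0.4576, 0.0015, 0.129]
tool_rot: [[0.969, -0.246, 0.025], [-0.246, -0.969, -0.004], [0.025, -0.002, -1.0]]
ft_force: [-0.0, 0.4, -1.6]
grip_width: 0.0101
```

```bash
python3 -c "
from h import *
go(.4465,-.336,.14,79.4)"
```

```text
pose [0.4576 0.0015 0.129 ] psi -14.3 q6 89.4 t 4.5 | yaw -1.635 then tx -33.37 ty 5.12 tz -1.10
```

{"fn": "carry_out", "kwargs": {"rows": [{"tx": 0, "ty": 0, "tz": 0, "yaw": -0.149}, {"tx": 0, "ty": 0, "tz": 0, "yaw": -0.149}, {"tx": 0, "ty": 0, "tz": 0, "yaw": -0.149}, {"tx": 0, "ty": 0, "tz": 0, "yaw": -0.149}, {"tx": 0, "ty": 0, "tz": 0, "yaw": -0.149}, {"tx": 0, "ty": 0, "tz": 0, "yaw": -0.149}, {"tx": 0, "ty": 0, "tz": 0, "yaw": -0.149}, {"tx": 0, "ty": 0, "tz": 0, "yaw": -0.149}, {"tx": 0, "ty": 0, "tz": 0, "yaw": -0.149}, {"tx": 0, "ty": 0, "tz": 0, "yaw": -0.149}, {"tx": 0, "ty": 0, "tz": 0, "yaw": -0.145}]}}

```text
time_s: 5.6
position: [0.4535, 0.0025, 0.127]
tool_rot: [[0.164, 0.986, 0.019], [0.986, -0.164, -0.002], [0.001, 0.019, -1.0]]
ft_force: [-0.7, 0.2, -0.4]
grip_width: 0.01
```

{"fn": "carry_out", "kwargs": {"rows": [{"tx": -3.9, "ty": 0.6, "tz": 0, "yaw": 0}, {"tx": -3.9, "ty": 0.6, "tz": 0, "yaw": 0}, {"tx": -3.9, "ty": 0.6, "tz": 0, "yaw": 0}, {"tx": -3.9, "ty": 0.6, "tz": 0, "yaw": 0}, {"tx": -3.9, "ty": 0.6, "tz": 0, "yaw": 0}, {"tx": -3.9, "ty": 0.6, "tz": 0, "yaw": 0}, {"tx": -3.9, "ty": 0.6, "tz": 0, "yaw": 0}, {"tx": -3.9, "ty": 0.6, "tz": 0, "yaw": 0}, {"tx": 0, "ty": 0, "tz": 0, "yaw": 0}]}}

```text
time_s: 6.5
position: [0.4482, -0.3233, 0.1233]
tool_rot: [[0.155, 0.988, 0.013], [0.988, -0.155, 0.002], [0.004, 0.013, -1.0]]
ft_force: [0.7, 1.3, -0.6]
grip_width: 0.01
```

```bash
python3 -c "
from h import *
go(.4465,-.336,.03,79.4)"
```

```text
pose [ 0.4482 -0.3233  0.1233] psi 81.1 q6 -39.7 t 6.5 | yaw 0.029 then tx -1.28 ty 0.07 tz 9.33
```

{"fn": "carry_out", "kwargs": {"rows": [{"tx": -1.2, "ty": 0, "tz": 1, "yaw": 0.03}, {"tx": 0, "ty": 0, "tz": 2.5, "yaw": 0}, {"tx": 0, "ty": 0, "tz": 2.5, "yaw": 0}, {"tx": 0, "ty": 0, "tz": 2, "yaw": 0}, {"tx": 0, "ty": 0, "tz": 0.4, "yaw": 0}, {"tx": 0, "ty": 0, "tz": 0, "yaw": 0}]}}

```text
time_s: 7.1
position: [0.4458, -0.3332, 0.0327]
tool_rot: [[0.191, 0.981, 0.01], [0.981, -0.191, 0.006], [0.008, 0.008, -1.0]]
ft_force: [-0.6, -0.8, 0.7]
grip_width: 0.01
```

```bash
python3 -c "
from h import *
go(.4465,-.336,.017,79.4)
crop('scene',80,140,140,105,5.7,'pics/e.png')"
```

```text
pose [ 0.4458 -0.3332  0.0327] psi 79.0 q6 -38.7 t 7.1 | yaw -0.008 then tx -0.26 ty 0.12 tz 1.57
```

View pics/e.png

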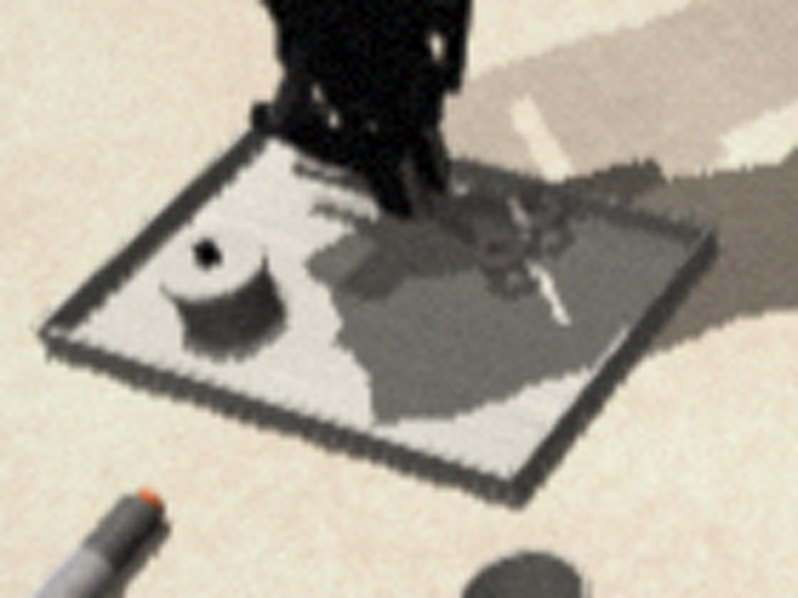

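The clamp is held level inside the tray. Its rings are at (530,250), its jaws at (320,180), and it's clear of the pot at (225,300). Lowering.

{"fn": "carry_out", "kwargs": {"rows": [{"tx": -0.2, "ty": 0.1, "tz": 0.6, "yaw": 0}, {"tx": 0, "ty": 0, "tz": 0.6, "yaw": 0}, {"tx": 0, "ty": 0, "tz": 0.3, "yaw": 0}, {"tx": 0, "ty": 0, "tz": 0, "yaw": 0}]}}

```text
time_s: 7.55
position: [0.4476, -0.3361, 0.0192]
tool_rot: [[0.191, 0.981, 0.013], [0.982, -0.191, 0.002], [0.005, 0.012, -1.0]]
ft_force: [-0.3, 0.6, -0.8]
grip_width: 0.0102
```

{"fn": "carry_out", "kwargs": {"rows": [{"tx": 0, "ty": 0, "tz": 0.25, "yaw": 0}, {"tx": 0, "ty": 0, "tz": 0, "yaw": 0}]}}

```text
time_s: 7.75
position: [0.4478, -0.3364, 0.017]
tool_rot: [[0.191, 0.981, 0.014], [0.982, -0.191, 0.002], [0.004, 0.013, -1.0]]
ft_force: [0.1, 0.5, 1.3]
grip_width: 0.0103
```

{"fn": "carry_out", "kwargs": {"rows": [{"tx": 0, "ty": 0, "tz": 0, "yaw": 0}, {"tx": 0, "ty": 0, "tz": 0, "yaw": 0}, {"tx": 0, "ty": 0, "tz": 0, "yaw": 0}], "jaw": 0.3}}

```text
time_s: 8.05
position: [0.4479, -0.3365, 0.0173]
tool_rot: [[0.191, 0.981, 0.014], [0.982, -0.191, 0.001], [0.004, 0.014, -1.0]]
ft_force: [-0.5, -0.2, 0.5]
grip_width: 0.0299
```

{"fn": "carry_out", "kwargs": {"rows": [{"tx": 0, "ty": 0, "tz": -1, "yaw": 0}, {"tx": 0, "ty": 0, "tz": -3, "yaw": 0}, {"tx": 0, "ty": 0, "tz": -5, "yaw": 0}, {"tx": 0, "ty": 0, "tz": -5, "yaw": 0}, {"tx": 0, "ty": 0, "tz": 0, "yaw": 0}]}}

```text
time_s: 8.55
position: [0.4457, -0.3365, 0.1645]
tool_rot: [[0.191, 0.981, 0.013], [0.982, -0.191, 0.002], [0.005, 0.013, -1.0]]
ft_force: [-0.1, 0.2, -1.0]
grip_width: 0.0301
```

```bash
python3 -c "
from h import *
go(.665,-.188,.14,79.4);print(env.observe()['grip_width'])"
```

```text
pose [ 0.4457 -0.3365  0.1645] psi 79.0 q6 -38.7 t 8.6 | yaw -0.008 then tx 18.63 ty 18.83 tz 2.45
0.03008604749627252
```

{"fn": "carry_out", "kwargs": {"rows": [{"tx": 0, "ty": 0, "tz": 0, "yaw": 0.149}, {"tx": 0, "ty": 0, "tz": 0, "yaw": 0.149}, {"tx": 0, "ty": 0, "tz": 0, "yaw": 0.149}, {"tx": 0, "ty": 0, "tz": 0, "yaw": 0.149}, {"tx": 0, "ty": 0, "tz": 0, "yaw": 0.149}, {"tx": 0, "ty": 0, "tz": 0, "yaw": 0.149}, {"tx": 0, "ty": 0, "tz": 0, "yaw": 0.149}, {"tx": 0, "ty": 0, "tz": 0, "yaw": 0.149}, {"tx": 0, "ty": 0, "tz": 0, "yaw": 0.149}, {"tx": 0, "ty": 0, "tz": 0, "yaw": 0.149}, {"tx": 0, "ty": 0, "tz": 0, "yaw": 0.08}, {"tx": 0, "ty": 0, "tz": 0, "yaw": 0}], "jaw": -0.8}}

```text
time_s: 9.75
position: [0.4442, -0.3346, 0.1682]
tool_rot: [[0.977, -0.211, 0.015], [-0.211, -0.977, -0.0], [0.015, -0.003, -1.0]]
ft_force: [0.1, 0.7, -0.3]
grip_width: 0.0769
```

```bash
python3 -c "
from h import *
go(.665,-.188,.14,-10.6);print(env.observe()['grip_width'])"
```

```text
pose [ 0.4442 -0.3346  0.1682] psi -12.2 q6 52.5 t 9.8 | yaw -0.028 then tx 19.01 ty -18.47 tz 2.82
0.07690022274824286
```

{"fn": "carry_out", "kwargs": {"rows": [{"tx": 3.2, "ty": -3.1, "tz": 0, "yaw": -0.028}, {"tx": 3.2, "ty": -3.1, "tz": 0, "yaw": 0}, {"tx": 3.2, "ty": -3.1, "tz": 0, "yaw": 0}, {"tx": 3.2, "ty": -3.1, "tz": 0, "yaw": 0}, {"tx": 3.2, "ty": -3.1, "tz": 0, "yaw": 0}, {"tx": 2.5, "ty": -2.5, "tz": 2, "yaw": 0}, {"tx": 0, "ty": 0, "tz": 2, "yaw": 0}, {"tx": 0, "ty": 0, "tz": 0, "yaw": 0}]}}

```text
time_s: 10.55
position: [0.6671, -0.1856, 0.1303]
tool_rot: [[0.986, -0.165, 0.016], [-0.165, -0.986, -0.001], [0.016, -0.002, -1.0]]
ft_force: [-0.1, -0.4, -0.0]
grip_width: 0.0773
```

```bash
python3 -c "
from h import *
go(.665,-.188,.028,-10.6)"
```

```text
pose [ 0.6671 -0.1856  0.1303] psi -9.5 q6 74.0 t 10.6 | yaw 0.019 then tx -0.16 ty 0.27 tz 10.23
```

{"fn": "carry_out", "kwargs": {"rows": [{"tx": -0.2, "ty": 0.3, "tz": 1, "yaw": 0.019}, {"tx": 0, "ty": 0, "tz": 2, "yaw": 0}, {"tx": 0, "ty": 0, "tz": 2, "yaw": 0}, {"tx": 0, "ty": 0, "tz": 2, "yaw": 0}, {"tx": 0, "ty": 0, "tz": 0, "yaw": 0}]}}

```text
time_s: 11.05
position: [0.6639, -0.1923, 0.0613]
tool_rot: [[0.982, -0.187, 0.019], [-0.187, -0.982, -0.003], [0.019, -0.0, -1.0]]
ft_force: [-0.0, 0.8, -0.5]
grip_width: 0.0767
```

```bash
python3 -c "
from h import *
go(.665,-.188,.028,-10.6)
crop('scene',130,200,100,75,8,'pics/f.png')"
```

```text
pose [ 0.6639 -0.1923  0.0613] psi -10.8 q6 74.6 t 11.1 | yaw -0.003 then tx 0.03 ty -0.45 tz 3.33
```

View pics/f.png

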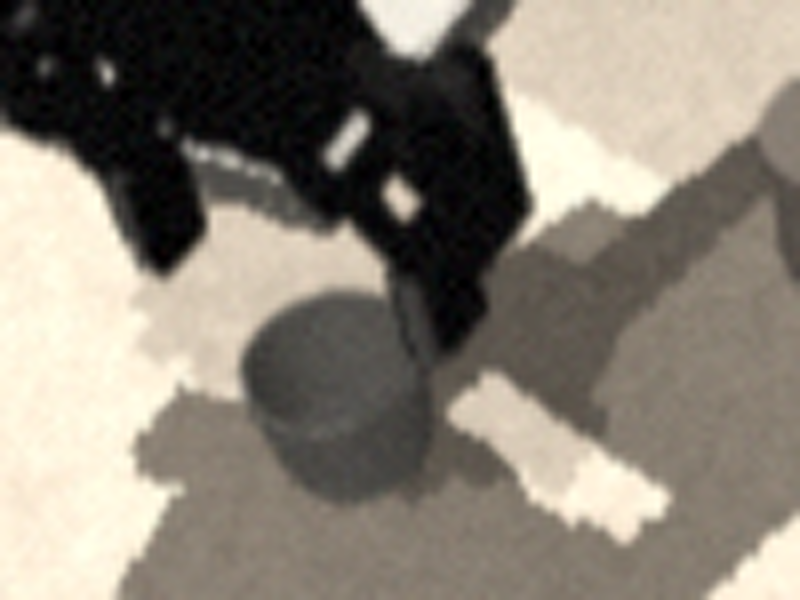

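The open gripper is over the bowl, whose rim centre is at (340,365). The right finger is too close, so I'll apply the computed shift of -0.45 cm before going down.

{"fn": "carry_out", "kwargs": {"rows": [{"tx": 0, "ty": -0.45, "tz": 0, "yaw": 0}, {"tx": 0, "ty": 0, "tz": 1.2, "yaw": 0}, {"tx": 0, "ty": 0, "tz": 1.2, "yaw": 0}, {"tx": 0, "ty": 0, "tz": 0.7, "yaw": 0}, {"tx": 0, "ty": 0, "tz": 0, "yaw": 0}]}}

```text
time_s: 11.6
position: [0.6673, -0.1897, 0.0341]
tool_rot: [[0.982, -0.188, 0.028], [-0.188, -0.982, -0.007], [0.028, 0.002, -1.0]]
ft_force: [-0.0, 0.6, -0.2]
grip_width: 0.0764
```

{"fn": "carry_out", "kwargs": {"rows": [{"tx": 0, "ty": 0, "tz": 0, "yaw": 0}, {"tx": 0, "ty": 0, "tz": 0, "yaw": 0}, {"tx": 0, "ty": 0, "tz": 0, "yaw": 0}, {"tx": 0, "ty": 0, "tz": 0, "yaw": 0}], "jaw": 1, "squeeze": 40}}

```text
time_s: 12.0
position: [0.6677, -0.1899, 0.0348]
tool_rot: [[0.982, -0.188, 0.029], [-0.188, -0.982, -0.008], [0.03, 0.003, -1.0]]
ft_force: [-0.5, 0.2, -1.4]
grip_width: 0.047
```

{"fn": "carry_out", "kwargs": {"rows": [{"tx": 0, "ty": 0, "tz": -1, "yaw": 0}, {"tx": 0, "ty": 0, "tz": -3, "yaw": 0}, {"tx": 0, "ty": 0, "tz": -4, "yaw": 0}, {"tx": 0, "ty": 0, "tz": -2, "yaw": 0}, {"tx": 0, "ty": 0, "tz": 0, "yaw": 0}]}}

```text
time_s: 12.5
position: [0.6644, -0.1889, 0.1398]
tool_rot: [[0.982, -0.188, 0.027], [-0.188, -0.982, -0.008], [0.028, 0.002, -1.0]]
ft_force: [0.3, -0.7, -1.5]
grip_width: 0.047
```

```bash
python3 -c "
from h import *
go(.532,-.272,.12,-10.6)"
```

```text
pose [ 0.6644 -0.1889  0.1398] psi -10.8 q6 75.0 t 12.5 | yaw -0.004 then tx -11.48 ty 10.60 tz 1.98
```

{"fn": "carry_out", "kwargs": {"rows": [{"tx": -3.3, "ty": 3.0, "tz": 0, "yaw": 0}, {"tx": -3.3, "ty": 3.0, "tz": 0, "yaw": 0}, {"tx": -3.3, "ty": 3.0, "tz": 0, "yaw": 0}, {"tx": -1.6, "ty": 1.6, "tz": 0, "yaw": 0}, {"tx": 0, "ty": 0, "tz": 1, "yaw": 0}, {"tx": 0, "ty": 0, "tz": 0, "yaw": 0}]}}

```text
time_s: 13.1
position: [0.5262, -0.2721, 0.1221]
tool_rot: [[0.982, -0.187, 0.025], [-0.187, -0.982, -0.005], [0.025, -0.0, -1.0]]
ft_force: [-0.3, 0.4, -0.9]
grip_width: 0.0471
```

```bash
python3 -c "
from h import *
go(.532,-.272,.04,-10.6)"
```

```text
pose [ 0.5262 -0.2721  0.1221] psi -10.8 q6 61.4 t 13.1 | yaw -0.003 then tx 0.57 ty -0.11 tz 8.21
```

{"fn": "carry_out", "kwargs": {"rows": [{"tx": 0.4, "ty": -0.1, "tz": 2, "yaw": 0}, {"tx": 0, "ty": 0, "tz": 2.5, "yaw": 0}, {"tx": 0, "ty": 0, "tz": 2, "yaw": 0}, {"tx": 0, "ty": 0, "tz": 0.5, "yaw": 0}, {"tx": 0, "ty": 0, "tz": 0, "yaw": 0}]}}

```text
time_s: 13.6
position: [0.536, -0.2692, 0.0484]
tool_rot: [[0.983, -0.182, 0.025], [-0.182, -0.983, -0.004], [0.026, -0.001, -1.0]]
ft_force: [0.4, -0.2, -0.4]
grip_width: 0.0471
```

```bash
python3 -c "
from h import *
go(.532,-.272,.038,-10.6)"
```

```text
pose [ 0.536  -0.2692  0.0484] psi -10.5 q6 61.8 t 13.6 | yaw 0.002 then tx -0.35 ty 0.35 tz 1.04
```

{"fn": "carry_out", "kwargs": {"rows": [{"tx": -0.3, "ty": 0.3, "tz": 0.4, "yaw": 0}, {"tx": 0, "ty": 0, "tz": 0.4, "yaw": 0}, {"tx": 0, "ty": 0, "tz": 0.2, "yaw": 0}, {"tx": 0, "ty": 0, "tz": 0, "yaw": 0}]}}

```text
time_s: 14.0
position: [0.534, -0.2719, 0.0398]
tool_rot: [[0.983, -0.181, 0.028], [-0.181, -0.983, -0.006], [0.029, 0.001, -1.0]]
ft_force: [-0.8, -0.3, -0.3]
grip_width: 0.0469
```

{"fn": "carry_out", "kwargs": {"rows": [{"tx": 0, "ty": 0, "tz": 0.2, "yaw": 0}, {"tx": 0, "ty": 0, "tz": 0, "yaw": 0}]}}

```text
time_s: 14.2
position: [0.5343, -0.2722, 0.0383]
tool_rot: [[0.983, -0.181, 0.029], [-0.181, -0.983, -0.007], [0.03, 0.002, -1.0]]
ft_force: [0.0, 0.5, -1.0]
grip_width: 0.0471
```

{"fn": "carry_out", "kwargs": {"rows": [{"tx": 0, "ty": 0, "tz": 0, "yaw": 0}, {"tx": 0, "ty": 0, "tz": 0, "yaw": 0}, {"tx": 0, "ty": 0, "tz": 0, "yaw": 0}], "jaw": -0.45}}

```text
time_s: 14.5
position: [0.5345, -0.2724, 0.0388]
tool_rot: [[0.983, -0.181, 0.03], [-0.181, -0.983, -0.008], [0.031, 0.002, -1.0]]
ft_force: [-0.3, 0.2, -0.0]
grip_width: 0.0617
```

{"fn": "carry_out", "kwargs": {"rows": [{"tx": 0, "ty": 0, "tz": -1, "yaw": 0}, {"tx": 0, "ty": 0, "tz": -3, "yaw": 0}, {"tx": 0, "ty": 0, "tz": -5, "yaw": 0}, {"tx": 0, "ty": 0, "tz": -3, "yaw": 0}, {"tx": 0, "ty": 0, "tz": 0, "yaw": 0}]}}

```text
time_s: 15.0
position: [0.5306, -0.2714, 0.1655]
tool_rot: [[0.983, -0.181, 0.03], [-0.181, -0.983, -0.008], [0.031, 0.002, -1.0]]
ft_force: [0.4, -0.8, -0.6]
grip_width: 0.0622
```

```bash
python3 -c "
from h import *
go(.684,.010,.14,3.3);print(env.observe()['grip_width'])"
```

```text
pose [ 0.5306 -0.2714  0.1655] psi -10.4 q6 61.5 t 15.0 | yaw -0.240 then tx 16.93 ty -27.21 tz 2.55
0.062206619716039156
```

{"fn": "carry_out", "kwargs": {"rows": [{"tx": 0, "ty": 0, "tz": 0, "yaw": -0.12}, {"tx": 0, "ty": 0, "tz": 0, "yaw": -0.12}, {"tx": 2.4, "ty": -3.9, "tz": 0, "yaw": 0}, {"tx": 2.4, "ty": -3.9, "tz": 0, "yaw": 0}, {"tx": 2.4, "ty": -3.9, "tz": 0, "yaw": 0}, {"tx": 2.4, "ty": -3.9, "tz": 0, "yaw": 0}, {"tx": 2.4, "ty": -3.9, "tz": 0, "yaw": 0}, {"tx": 2.4, "ty": -3.9, "tz": 0, "yaw": 0}, {"tx": 2.4, "ty": -3.8, "tz": 0, "yaw": 0}, {"tx": 0, "ty": 0, "tz": 0, "yaw": 0}], "jaw": 0}}

```text
time_s: 16.0
position: [0.6833, 0.0213, 0.1655]
tool_rot: [[0.998, 0.064, 0.026], [0.064, -0.998, -0.008], [0.026, 0.009, -1.0]]
ft_force: [-1.1, -0.3, -0.2]
grip_width: 0.0431
```

```bash
python3 -c "
from h import *
go(.684,.010,.07,3.3);print(env.observe()['grip_width'])"
```

```text
pose [0.6833 0.0213 0.1655] psi 3.7 q6 78.3 t 16.0 | yaw 0.006 then tx 0.01 ty 1.13 tz 9.55
0.04314873528570848
```

{"fn": "carry_out", "kwargs": {"rows": [{"tx": 0, "ty": 1.1, "tz": 2, "yaw": 0}, {"tx": 0, "ty": 0, "tz": 3, "yaw": 0}, {"tx": 0, "ty": 0, "tz": 3, "yaw": 0}, {"tx": 0, "ty": 0, "tz": 1.5, "yaw": 0}, {"tx": 0, "ty": 0, "tz": 0, "yaw": 0}]}}

```text
time_s: 16.5
position: [0.6853, 0.0095, 0.0658]
tool_rot: [[0.998, 0.066, 0.024], [0.066, -0.998, -0.008], [0.023, 0.01, -1.0]]
ft_force: [0.2, 0.4, -0.0]
grip_width: 0.0428
```

```bash
python3 -c "
from h import *
go(.684,.010,.017,3.3)
crop('scene',215,225,110,82,7.2,'pics/g.png')"
```

```text
pose [0.6853 0.0095 0.0658] psi 3.8 q6 77.3 t 16.5 | yaw 0.009 then tx -0.13 ty -0.06 tz 4.88
```

View pics/g.png

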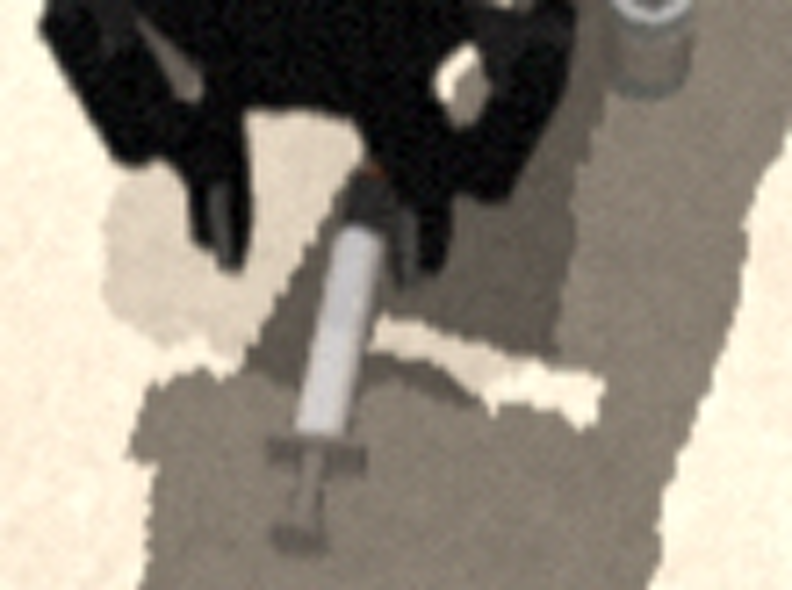

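The fingers straddle the barrel, at (340,330), flange at (315,455). Going down and closing.

{"fn": "carry_out", "kwargs": {"rows": [{"tx": -0.1, "ty": 0, "tz": 1.8, "yaw": 0}, {"tx": 0, "ty": 0, "tz": 1.6, "yaw": 0}, {"tx": 0, "ty": 0, "tz": 0.9, "yaw": 0}, {"tx": 0, "ty": 0, "tz": 0.3, "yaw": 0}, {"tx": 0, "ty": 0, "tz": 0, "yaw": 0}]}}

```text
time_s: 17.05
position: [0.6881, 0.0072, 0.0256]
tool_rot: [[0.997, 0.065, 0.034], [0.065, -0.998, -0.01], [0.033, 0.012, -0.999]]
ft_force: [0.6, 0.3, -0.1]
grip_width: 0.0429
```

```bash
python3 -c "
from h import *
go(.684,.010,.015,3.3)"
```

```text
pose [0.6881 0.0072 0.0256] psi 3.7 q6 77.3 t 17.1 | yaw 0.008 then tx -0.40 ty -0.30 tz 1.06
```

{"fn": "carry_out", "kwargs": {"rows": [{"tx": -0.4, "ty": -0.3, "tz": 0.6, "yaw": 0}, {"tx": 0, "ty": 0, "tz": 0.5, "yaw": 0}, {"tx": 0, "ty": 0, "tz": 0.1, "yaw": 0}, {"tx": 0, "ty": 0, "tz": 0, "yaw": 0}]}}

```text
time_s: 17.45
position: [0.6848, 0.0101, 0.0147]
tool_rot: [[0.997, 0.065, 0.037], [0.065, -0.998, -0.011], [0.036, 0.013, -0.999]]
ft_force: [0.4, -0.1, 0.0]
grip_width: 0.0428
```

{"fn": "carry_out", "kwargs": {"rows": [{"tx": 0, "ty": 0, "tz": 0, "yaw": 0}, {"tx": 0, "ty": 0, "tz": 0, "yaw": 0}, {"tx": 0, "ty": 0, "tz": 0, "yaw": 0}, {"tx": 0, "ty": 0, "tz": 0, "yaw": 0}], "jaw": 1, "squeeze": 40}}

```text
time_s: 17.85
position: [0.6852, 0.01, 0.0152]
tool_rot: [[0.997, 0.065, 0.038], [0.065, -0.998, -0.011], [0.037, 0.013, -0.999]]
ft_force: [0.6, -0.5, -1.2]
grip_width: 0.014
```

{"fn": "carry_out", "kwargs": {"rows": [{"tx": 0, "ty": 0, "tz": -1, "yaw": 0}, {"tx": 0, "ty": 0, "tz": -3, "yaw": 0}, {"tx": 0, "ty": 0, "tz": -4, "yaw": 0}, {"tx": 0, "ty": 0, "tz": -4, "yaw": 0}, {"tx": 0, "ty": 0, "tz": -3, "yaw": 0}, {"tx": 0, "ty": 0, "tz": 0, "yaw": 0}]}}

```text
time_s: 18.45
position: [0.6789, 0.0117, 0.1734]
tool_rot: [[0.997, 0.065, 0.037], [0.065, -0.998, -0.011], [0.037, 0.013, -0.999]]
ft_force: [-0.3, 0.2, -0.6]
grip_width: 0.0141
```

```bash
python3 -c "
from h import *
go(.504,.281,.15,26.8)"
```

```text
pose [0.6789 0.0117 0.1734] psi 3.7 q6 77.4 t 18.4 | yaw -0.402 then tx -3.47 ty -31.92 tz 2.34
```

{"fn": "carry_out", "kwargs": {"rows": [{"tx": 0, "ty": 0, "tz": 0, "yaw": -0.134}, {"tx": 0, "ty": 0, "tz": 0, "yaw": -0.134}, {"tx": 0, "ty": 0, "tz": 0, "yaw": -0.134}, {"tx": -0.4, "ty": -4.4, "tz": 0, "yaw": 0}, {"tx": -0.4, "ty": -4.4, "tz": 0, "yaw": 0}, {"tx": -0.4, "ty": -4.4, "tz": 0, "yaw": 0}, {"tx": -0.4, "ty": -4.4, "tz": 0, "yaw": 0}, {"tx": -0.4, "ty": -4.4, "tz": 0, "yaw": 0}, {"tx": -0.4, "ty": -4.4, "tz": 0, "yaw": 0}, {"tx": -0.4, "ty": -3.5, "tz": 0, "yaw": 0}, {"tx": 0, "ty": 0, "tz": 0, "yaw": 0}]}}

```text
time_s: 19.55
position: [0.5066, 0.2704, 0.1628]
tool_rot: [[0.886, 0.462, 0.034], [0.463, -0.886, -0.012], [0.025, 0.026, -0.999]]
ft_force: [-0.1, -0.1, -1.1]
grip_width: 0.0138
```

```bash
python3 -c "
from h import *
go(.504,.281,.06,26.8)"
```

```text
pose [0.5066 0.2704 0.1628] psi 27.6 q6 79.6 t 19.6 | yaw 0.014 then tx 0.25 ty -1.06 tz 10.28
```

{"fn": "carry_out", "kwargs": {"rows": [{"tx": 0.2, "ty": -0.9, "tz": 2, "yaw": 0.014}, {"tx": 0, "ty": 0, "tz": 3, "yaw": 0}, {"tx": 0, "ty": 0, "tz": 3, "yaw": 0}, {"tx": 0, "ty": 0, "tz": 2.5, "yaw": 0}, {"tx": 0, "ty": 0, "tz": 1.5, "yaw": 0}, {"tx": 0, "ty": 0, "tz": 0, "yaw": 0}]}}

```text
time_s: 20.15
position: [0.5098, 0.2765, 0.039]
tool_rot: [[0.892, 0.45, 0.036], [0.451, -0.893, -0.012], [0.027, 0.027, -0.999]]
ft_force: [0.1, -0.8, -0.0]
grip_width: 0.0142
```

```bash
python3 -c "
from h import *
go(.504,.281,.019,26.8)
crop('scene',345,170,140,105,5.7,'pics/i.png')"
```

```text
pose [0.5098 0.2765 0.039 ] psi 26.8 q6 81.4 t 20.1 | yaw 0.000 then tx -0.31 ty -0.67 tz 2.00
```

View pics/i.png

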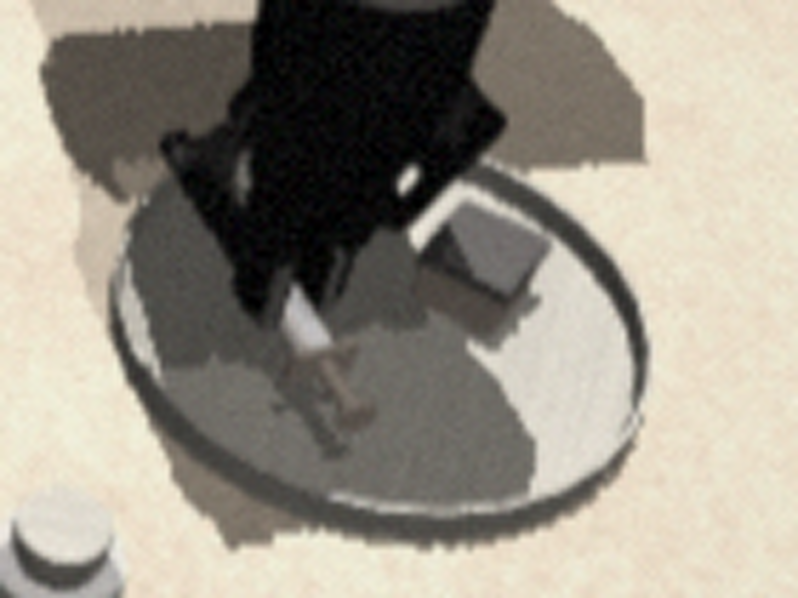

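The syringe is level over the tray, plate end at (350,410), and clear of the box at (490,250). Lowering.

{"fn": "carry_out", "kwargs": {"rows": [{"tx": -0.3, "ty": -0.6, "tz": 0.7, "yaw": 0}, {"tx": 0, "ty": 0, "tz": 0.7, "yaw": 0}, {"tx": 0, "ty": 0, "tz": 0.4, "yaw": 0}, {"tx": 0, "ty": 0, "tz": 0, "yaw": 0}]}}

```text
time_s: 20.6
position: [0.5066, 0.2807, 0.0232]
tool_rot: [[0.892, 0.45, 0.042], [0.45, -0.893, -0.01], [0.033, 0.028, -0.999]]
ft_force: [-0.5, 0.3, 0.0]
grip_width: 0.0141
```

{"fn": "carry_out", "kwargs": {"rows": [{"tx": 0, "ty": 0, "tz": 0.35, "yaw": 0}, {"tx": 0, "ty": 0, "tz": 0.15, "yaw": 0}, {"tx": 0, "ty": 0, "tz": 0, "yaw": 0}]}}

```text
time_s: 20.9
position: [0.5072, 0.2808, 0.0184]
tool_rot: [[0.892, 0.45, 0.044], [0.45, -0.893, -0.01], [0.035, 0.028, -0.999]]
ft_force: [0.0, 0.7, -0.2]
grip_width: 0.0143
```

{"fn": "carry_out", "kwargs": {"rows": [{"tx": 0, "ty": 0, "tz": 0, "yaw": 0}, {"tx": 0, "ty": 0, "tz": 0, "yaw": 0}, {"tx": 0, "ty": 0, "tz": 0, "yaw": 0}], "jaw": 0.2}}

```text
time_s: 21.2
position: [0.5075, 0.2808, 0.0188]
tool_rot: [[0.892, 0.45, 0.044], [0.451, -0.893, -0.009], [0.035, 0.028, -0.999]]
ft_force: [0.1, -0.3, 0.0]
grip_width: 0.0343
```

{"fn": "carry_out", "kwargs": {"rows": [{"tx": 0, "ty": 0, "tz": -1, "yaw": 0}, {"tx": 0, "ty": 0, "tz": -3, "yaw": 0}, {"tx": 0, "ty": 0, "tz": -5, "yaw": 0}, {"tx": 0, "ty": 0, "tz": -4, "yaw": 0}, {"tx": 0, "ty": 0, "tz": 0, "yaw": 0}]}}

```text
time_s: 21.7
position: [0.5014, 0.282, 0.1557]
tool_rot: [[0.892, 0.45, 0.044], [0.45, -0.893, -0.009], [0.035, 0.028, -0.999]]
ft_force: [0.3, 1.1, -0.4]
grip_width: 0.0343
```

```bash
python3 -c "
from h import *
go(.5565,.0805,.14,26.8);print(env.observe()['grip_width'])"
```

```text
pose [0.5014 0.282  0.1557] psi 26.8 q6 81.8 t 21.7 | yaw -0.000 then tx -4.17 ty 20.47 tz 1.57
0.03427189521528989
```

{"fn": "carry_out", "kwargs": {"rows": [{"tx": -0.8, "ty": 4.0, "tz": 0, "yaw": 0}, {"tx": -0.8, "ty": 4.0, "tz": 0, "yaw": 0}, {"tx": -0.8, "ty": 4.0, "tz": 0, "yaw": 0}, {"tx": -0.8, "ty": 4.0, "tz": 0, "yaw": 0}, {"tx": -0.8, "ty": 3.5, "tz": 0, "yaw": 0}, {"tx": 0, "ty": 0, "tz": 0, "yaw": 0}], "jaw": -0.2}}

```text
time_s: 22.3
position: [0.5543, 0.0843, 0.1624]
tool_rot: [[0.89, 0.453, 0.048], [0.454, -0.891, -0.008], [0.039, 0.029, -0.999]]
ft_force: [-0.2, 0.5, 0.1]
grip_width: 0.0511
```

```bash
python3 -c "
from h import *
go(.5565,.0805,.07,26.8);print(env.observe()['grip_width'])"
```

```text
pose [0.5543 0.0843 0.1624] psi 27.0 q6 59.8 t 22.3 | yaw 0.004 then tx 0.02 ty 0.44 tz 9.24
0.05113760370798292
```

{"fn": "carry_out", "kwargs": {"rows": [{"tx": -0.4, "ty": 0.3, "tz": 2, "yaw": 0}, {"tx": 0, "ty": 0, "tz": 3, "yaw": 0}, {"tx": 0, "ty": 0, "tz": 2.5, "yaw": 0}, {"tx": 0, "ty": 0, "tz": 1, "yaw": 0}, {"tx": 0, "ty": 0, "tz": 0, "yaw": 0}]}}

```text
time_s: 22.8
position: [0.5558, 0.0801, 0.0758]
tool_rot: [[0.891, 0.452, 0.05], [0.453, -0.892, -0.008], [0.041, 0.029, -0.999]]
ft_force: [-0.6, -0.3, 0.7]
grip_width: 0.0513
```

```bash
python3 -c "
from h import *
go(.5565,.0805,.035,26.8)
crop('scene',260,170,110,82,7.2,'pics/j.png')"
```

```text
pose [0.5558 0.0801 0.0758] psi 26.9 q6 59.5 t 22.8 | yaw 0.003 then tx 0.08 ty -0.00 tz 4.08
```

View pics/j.png

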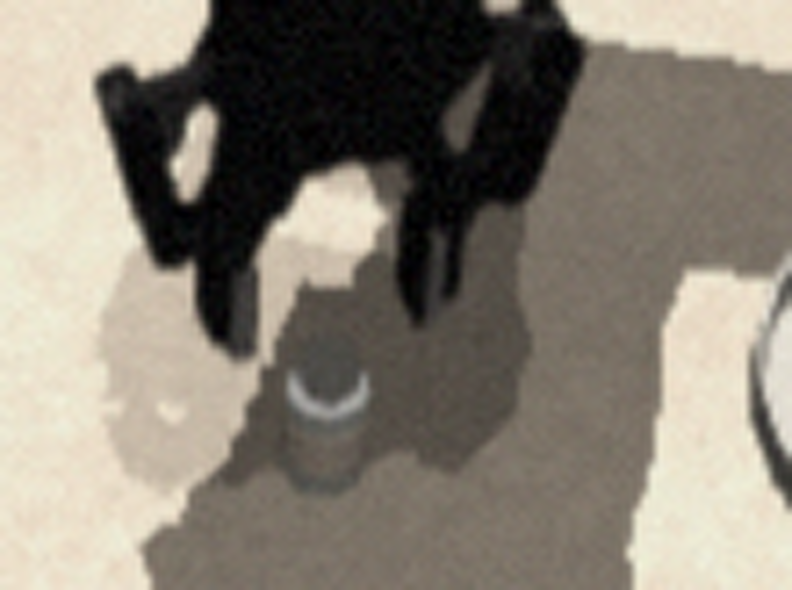

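The fingers are centred either side of the small vial, cap at (328,375). Going down and gripping its upper body.

{"fn": "carry_out", "kwargs": {"rows": [{"tx": -0.1, "ty": 0, "tz": 1.5, "yaw": 0}, {"tx": 0, "ty": 0, "tz": 1.5, "yaw": 0}, {"tx": 0, "ty": 0, "tz": 1.2, "yaw": 0}, {"tx": 0, "ty": 0, "tz": 0.7, "yaw": 0}, {"tx": 0, "ty": 0, "tz": 0, "yaw": 0}]}}

```text
time_s: 23.35
position: [0.5607, 0.0806, 0.0315]
tool_rot: [[0.889, 0.453, 0.061], [0.454, -0.891, -0.008], [0.05, 0.035, -0.998]]
ft_force: [0.7, -1.1, 0.8]
grip_width: 0.0511
```

```bash
python3 -c "
from h import *
go(.5565,.0805,.03,26.8)"
```

```text
pose [0.5607 0.0806 0.0315] psi 27.1 q6 59.5 t 23.4 | yaw 0.005 then tx -0.37 ty -0.18 tz 0.15
```

{"fn": "carry_out", "kwargs": {"rows": [{"tx": -0.4, "ty": -0.2, "tz": 0, "yaw": 0}, {"tx": 0, "ty": 0, "tz": 0, "yaw": 0}]}}

```text
time_s: 23.55
position: [0.5563, 0.0806, 0.0322]
tool_rot: [[0.889, 0.453, 0.062], [0.455, -0.891, -0.008], [0.052, 0.036, -0.998]]
ft_force: [-0.4, 0.0, -0.5]
grip_width: 0.0512
```

{"fn": "carry_out", "kwargs": {"rows": [{"tx": 0, "ty": 0, "tz": 0, "yaw": 0}, {"tx": 0, "ty": 0, "tz": 0, "yaw": 0}, {"tx": 0, "ty": 0, "tz": 0, "yaw": 0}, {"tx": 0, "ty": 0, "tz": 0, "yaw": 0}], "jaw": 1, "squeeze": 40}}

```text
time_s: 23.95
position: [0.5568, 0.0806, 0.0336]
tool_rot: [[0.889, 0.453, 0.064], [0.455, -0.891, -0.008], [0.054, 0.037, -0.998]]
ft_force: [-0.1, -0.1, -1.2]
grip_width: 0.024
```

{"fn": "carry_out", "kwargs": {"rows": [{"tx": 0, "ty": 0, "tz": -1, "yaw": 0}, {"tx": 0, "ty": 0, "tz": -3, "yaw": 0}, {"tx": 0, "ty": 0, "tz": -4, "yaw": 0}, {"tx": 0, "ty": 0, "tz": -4, "yaw": 0}, {"tx": 0, "ty": 0, "tz": -1, "yaw": 0}, {"tx": 0, "ty": 0, "tz": 0, "yaw": 0}]}}

```text
time_s: 24.55
position: [0.5475, 0.0817, 0.1702]
tool_rot: [[0.889, 0.453, 0.063], [0.454, -0.891, -0.008], [0.053, 0.036, -0.998]]
ft_force: [0.8, -0.0, 0.4]
grip_width: 0.0244
```

```bash
python3 -c "
from h import *
go(.532,.357,.15,26.8)"
```

```text
pose [0.5475 0.0817 0.1702] psi 27.1 q6 59.4 t 24.6 | yaw 0.005 then tx 11.03 ty -25.28 tz 2.02
```

{"fn": "carry_out", "kwargs": {"rows": [{"tx": 1.8, "ty": -4.2, "tz": 0, "yaw": 0}, {"tx": 1.8, "ty": -4.2, "tz": 0, "yaw": 0}, {"tx": 1.8, "ty": -4.2, "tz": 0, "yaw": 0}, {"tx": 1.8, "ty": -4.2, "tz": 0, "yaw": 0}, {"tx": 1.8, "ty": -4.2, "tz": 0, "yaw": 0}, {"tx": 1.6, "ty": -3.6, "tz": 0, "yaw": 0}, {"tx": 0, "ty": 0, "tz": 0, "yaw": 0}]}}

```text
time_s: 25.25
position: [0.5282, 0.3567, 0.1576]
tool_rot: [[0.892, 0.449, 0.052], [0.45, -0.893, -0.013], [0.041, 0.035, -0.999]]
ft_force: [0.6, -0.2, -1.0]
grip_width: 0.0245
```

```bash
python3 -c "
from h import *
go(.528,.357,.06,26.8);print(env.observe()['tool_rot'][:,2])"
```

```text
pose [0.5282 0.3567 0.1576] psi 26.8 q6 87.9 t 25.2 | yaw -0.001 then tx -0.01 ty -0.04 tz 9.76
[ 0.05190379 -0.01275847 -0.99857059]
```

{"fn": "carry_out", "kwargs": {"rows": [{"tx": 0, "ty": 0, "tz": 2.5, "yaw": 0}, {"tx": 0, "ty": 0, "tz": 3, "yaw": 0}, {"tx": 0, "ty": 0, "tz": 2.5, "yaw": 0}, {"tx": 0, "ty": 0, "tz": 1.5, "yaw": 0}, {"tx": 0, "ty": 0, "tz": 0, "yaw": 0}]}}

```text
time_s: 25.75
position: [0.5306, 0.3543, 0.0528]
tool_rot: [[0.892, 0.451, 0.043], [0.452, -0.892, -0.017], [0.031, 0.035, -0.999]]
ft_force: [0.3, 0.7, -0.5]
grip_width: 0.0241
```

```bash
python3 -c "
from h import *
go(.532,.357,.036,26.8)
crop('scene',345,170,140,105,5.7,'pics/k.png')"
```

```text
pose [0.5306 0.3543 0.0528] psi 26.9 q6 88.0 t 25.8 | yaw 0.001 then tx 0.25 ty -0.18 tz 1.68
```

View pics/k.png

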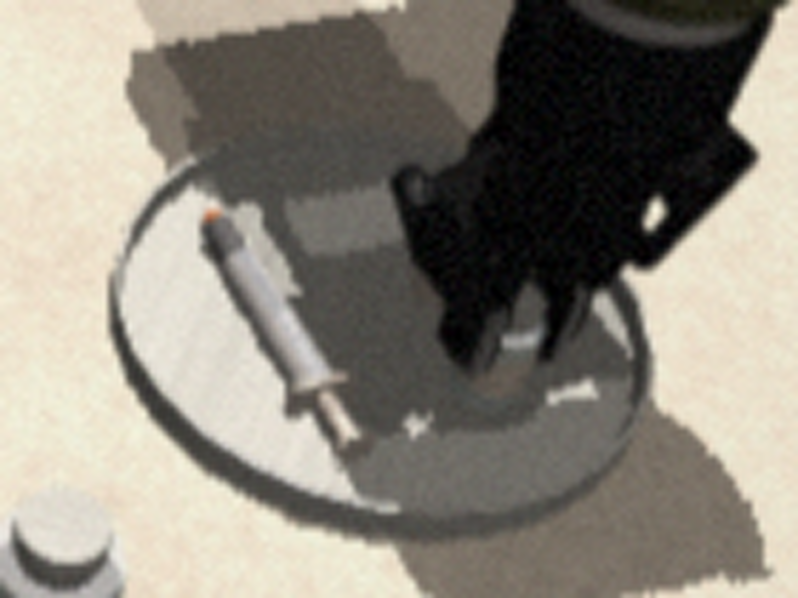

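The syringe lies flat in the tray, from (210,215) to (350,440). The vial is well clear of it, at (510,350).

{"fn": "carry_out", "kwargs": {"rows": [{"tx": 0, "ty": 0, "tz": 0.7, "yaw": 0}, {"tx": 0, "ty": 0, "tz": 0.6, "yaw": 0}, {"tx": 0, "ty": 0, "tz": 0.3, "yaw": 0}, {"tx": 0, "ty": 0, "tz": 0, "yaw": 0}]}}

```text
time_s: 26.2
position: [0.5327, 0.354, 0.0386]
tool_rot: [[0.892, 0.45, 0.047], [0.451, -0.892, -0.015], [0.035, 0.035, -0.999]]
ft_force: [-0.5, -0.3, -0.6]
grip_width: 0.0242
```

{"fn": "carry_out", "kwargs": {"rows": [{"tx": 0, "ty": 0, "tz": 0.25, "yaw": 0}, {"tx": 0, "ty": 0, "tz": 0.1, "yaw": 0}, {"tx": 0, "ty": 0, "tz": 0, "yaw": 0}]}}

```text
time_s: 26.5
position: [0.5333, 0.3542, 0.0368]
tool_rot: [[0.892, 0.45, 0.05], [0.451, -0.892, -0.014], [0.038, 0.035, -0.999]]
ft_force: [-0.7, 0.6, -0.7]
grip_width: 0.0244
```

{"fn": "carry_out", "kwargs": {"rows": [{"tx": 0, "ty": 0, "tz": 0, "yaw": 0}, {"tx": 0, "ty": 0, "tz": 0, "yaw": 0}, {"tx": 0, "ty": 0, "tz": 0, "yaw": 0}], "jaw": 0.05}}

```text
time_s: 26.8
position: [0.5336, 0.3544, 0.0371]
tool_rot: [[0.891, 0.45, 0.051], [0.451, -0.892, -0.014], [0.039, 0.035, -0.999]]
ft_force: [-0.1, -0.7, 0.2]
grip_width: 0.0408
```

{"fn": "carry_out", "kwargs": {"rows": [{"tx": 0, "ty": 0, "tz": -1, "yaw": 0}, {"tx": 0, "ty": 0, "tz": -3, "yaw": 0}, {"tx": 0, "ty": 0, "tz": -5, "yaw": 0}, {"tx": 0, "ty": 0, "tz": -5, "yaw": 0}, {"tx": 0, "ty": 0, "tz": -2, "yaw": 0}, {"tx": 0, "ty": 0, "tz": 0, "yaw": 0}]}}

```text
time_s: 27.4
position: [0.5248, 0.3566, 0.2056]
tool_rot: [[0.891, 0.45, 0.05], [0.451, -0.892, -0.014], [0.039, 0.035, -0.999]]
ft_force: [0.5, -0.0, -0.4]
grip_width: 0.0408
```

{"fn": "carry_out", "kwargs": {"rows": [{"tx": -5, "ty": 0, "tz": 0, "yaw": 0}, {"tx": -5, "ty": 0, "tz": 0, "yaw": 0}, {"tx": -5, "ty": 0, "tz": 0, "yaw": 0}, {"tx": -4, "ty": 2, "tz": 0, "yaw": 0}, {"tx": 0, "ty": 5, "tz": 0, "yaw": 0}, {"tx": 0, "ty": 5, "tz": 0, "yaw": 0}, {"tx": 0, "ty": 5, "tz": 0, "yaw": 0}, {"tx": 0, "ty": 0, "tz": 0, "yaw": 0}]}}

```text
time_s: 28.2
position: [0.4245, 0.112, 0.1967]
tool_rot: [[0.89, 0.454, 0.042], [0.455, -0.891, -0.015], [0.031, 0.033, -0.999]]
ft_force: [-1.0, 0.4, -0.1]
grip_width: 0.0405
```

```bash
python3 -c "
from h import *
crop('scene',70,130,400,180,2,'pics/l.png');crop('top',130,120,330,160,2.4,'pics/m.png')
a,b=cv2.imread('pics/l.png'),cv2.imread('pics/m.png');b=b[:216]
cv2.imwrite('pics/m.png',cv2.imread('pics/m.png'))"
```

```text
(no output)
```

View pics/m.png

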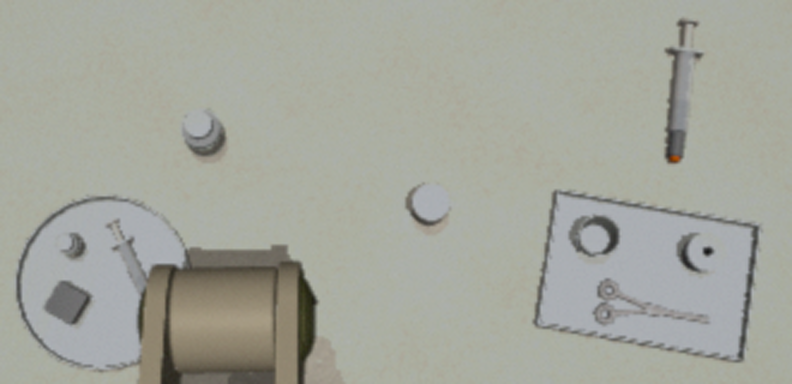

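View pics/l.png

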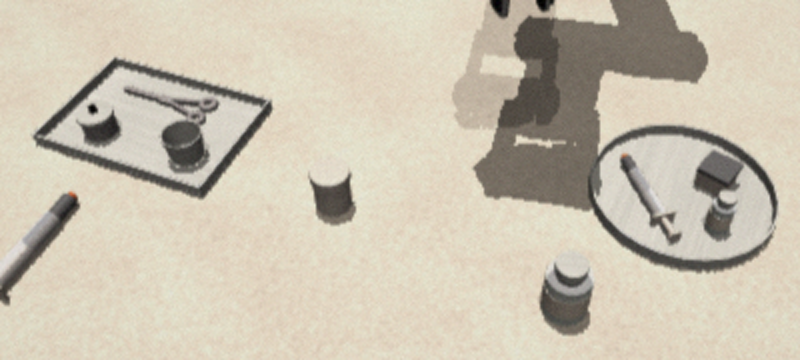

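Both kits are in place: the bowl (595,236), clamp (655,302) and pot (700,252) are separate, and the vial (70,245), syringe and box (68,302) are separate. The pot, box, tub and large vial are within about 1 px of their first positions. Handing in.

```bash
python3 -c "
from h import *
print(env.close_job())"
```

```text
the job is handed in; nothing more can be done
None
```

I made up both kits and handed the job in at about 28 s of the 109 s allowed. The clamp and bowl are in the rectangular tray, and the 128 mm syringe and small vial are in the round tray.

- **Final pictures:** in both camera views the clamp and syringe lie flat on the tray floors and the bowl and vial stand upright. There are clear gaps between everything in each tray. In the top view the arm's wrist hid part of the syringe, but the scene view showed all of it.
- **Things to leave alone:** by pixel position, the pot, box, tub and large vial are within about 1 px (roughly 2–3 mm) of where they started.
- **What disagreed:**
  - The gripper opening read about 2 mm below the known sizes for all four grasps.
  - The tool picked up a tilt of up to about 4° over the run. I released each item at close to the tilt it was gripped with, so they should be level.
- **Not measured:** I had no reading of contact forces between items or of their exact tilt. Those checks rest on the pictures alone.

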